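# Send the charged temperature logger with the courier box

### The arm

A 6-joint arm with a two-finger parallel gripper is mounted at the origin on the work surface. World frame = base frame: x ahead of the robot, y to its left, z up, the work surface at z = 0. Lengths are in m, angles in rad, forces in N, time in s.
With the tool pointing down it reaches from about 0.325 to 0.85 m from the base axis. Payload 15.5 kg.
Tool frame: the origin (TCP) lies at the very end of the fingers, on their centre line; the grasp point (between the pads) lies 19 mm behind it; y points along the fingers, z is the direction in which the jaws open and shut, and the axes are right-handed (so a half turn about y gives the same grasp; the last joint's range is limited). The gripper opens to 91 mm and grips with 3 to 60 N. Pads are 32 mm wide; open, the fingers measure 118 mm over their backs; the gripper's body (76 mm by 178 mm) begins 60 mm behind the grasp point.
Start: joints at [1.022, 0.494, 1.345, -0, 1.302, -0.096], TCP at [0.274, 0.562, 0.192] pointing down, gripper open.
Joint ranges: [-2.91, 2.91], [-0.82, 2.16], [0.22, 2.67], [-1.22, 4.37], [0.12, 2.79], [-3.08, 3.08]. Speed limits (rad/s): [1.89, 1.89, 2.57, 3.01, 3.01, 3.01].

### API

Orientations are given as a unit quaternion [w, x, y, z].
In Python, from cell import manip gives the robot as it stands.
- The arm moves only by the tool step_arm, never from a script. Its arguments are lists of equal length, an entry for each row: "delta_pos": the shift along the world's x, y, z each as a share of 4 cm, from -1 to 1, a list of three; "rotation": the turn, a rotation vector about the world's x, y, z each as a share of 360 degrees, from -1 to 1, a list of three; "fingers": the opening in per cent of the stroke, from 0 (shut) to 100 (fully open). A call has 1 to 5 rows; each row shifts and turns the commanded pose from where the row before left it; what a row does not reach is not made up. A row lasts 1/10 s, in which the tool goes at most 50 mm and 8.59 degrees, less where a joint would pass 70% of its speed; a pose out of reach is approached as far as the arm can. A call with a number of a shift or a turn outside -1 to 1 is refused whole. A call with a gripper value outside its range is refused whole. The fingers move at their own pace and stop on an object; "squeeze" is the grip in N (left out, the last holds). Time passes only in rows, so rows that do not move let the fingers close. It gives the time, the measured TCP pose, the force and the opening at its end, in the units of the state.
- manip.get_obs(): the state, without advancing time (a new reading comes with each control period).
- manip.snapshot(name): name is "scene" or "side" or "wrist"; returns (picture, depth): 480x640x3 uint8, red, green, blue; 480x640 float32, m along the optical axis (not along the pixel's ray), 0 where there is no reading.
- manip.calibration(name): a dict with "fx", "fy", "cx", "cy" (pixels), "rvec" (rotation vector, rad) and "tvec" (3), from world to camera coordinates, as OpenCV has them. Camera axes: x right, y down, z forward; pixel columns grow to the right and rows downward; lengths in m; the calibration is good to about 2 mm. The wrist camera is an equidistant fisheye: a pixel r from the principal point sees the ray r / f radians off the axis. A picture is of the moment at which its call begins: read the wrist's pose just before it. calibration takes no time and is no camera call; for the wrist camera it gives the pose at the moment of the call.
- manip.finish_job(): hands the job in, once; it reports no verdict.
The state is a dict: "clock": time; "joint_pos": joint angles; "dq": joint speeds; "joint_efforts": joint torques, N m; "ee_pos": TCP position; "tcp_rot": TCP orientation; "contact_force": force on the tool from outside, world axes, zero at the start; "moment": the same for the moment, N m; "opening": opening from 0.0 (shut) to 1.0 (fully open).
Only numpy, scipy, OpenCV 4.12 (cv2) and the standard library are available. Lean on these libraries where they do the work, as an engineer would, in place of code of your own. Each camera call takes 0.05 s, during which the arm holds its last target.

### The job

Get the courier box ready to go: push the orange-topped temperature logger down in the charging dock until it lets go and springs up, lift it out, and stand it upright on the floor of the empty compartment of the brown box, set down, not dropped. Then shut the lid fully and let go. Leave the blue-topped logger latched in the dock, and do not shift the glove box, the specimen jar or the tube rack.

Things in the scene. Friction and masses are not known exactly. Their poses are not given: they have to be found in the camera images.
- dock: Grey charging dock fixed to the counter, 116 (its x) x 190 (its y) x 102 mm tall; origin at the centre of its underside, z up. Two upright bays at x = 0, y = -42 and +42 mm, each 73 mm along x by 39 mm along y, hold one logger each, in either order. A latched logger's top is flush with the dock's top face, too flush to grip.
- bay_right (a point): Centre of the mouth of the bay at y = -42 mm, on the dock's top face (102 mm up); axes as the dock. Push-to-release: a latched logger pressed straight down 6 mm (to the stop; it resists with about 8 to 10 N, so press with 12 to 15 N) unlatches; once let up a spring lifts its top to 34 mm above the dock and holds it there. Pressed again, it springs up again. From there it simply lifts out.
- bay_left (a point): Centre of the mouth of the bay at y = +42 mm, on the dock's top face; axes as the dock. Works like the other bay.
- logger_orange: The logger to send: an upright white plastic block, 70 (its x) x 36 (its y) x 90 mm tall, about 180 g, with an orange top cap 12 mm thick covering the whole top and a catch notch 9 mm deep in each narrow end (20 to 50 mm up). Origin at the centre of its underside; z up. In the dock its x and y axes are the dock's. Latched, its origin is 12 mm above the dock's underside; sprung up, 46 mm.
- logger_blue: A second logger of the same shape with a blue top cap, to be left latched in the other bay. Origin at the centre of its underside; z up.
- courier_box: Brown insulated box fixed to the counter, 170 (its x) x 250 (its y) x 112 mm tall, walls and floor 6 mm; origin at the centre of its underside, z up. Its lid is hinged on its +x long side (left, seen from the robot). Inside, the +y end (nearer the robot) is filled by a grey insert with two yellow-capped jars, 92 mm high; the -y end is the empty compartment, 158 (x) x 146 (y) mm.
- bay_floor (a point): Centre of the compartment's clear floor inside the courier box, 6 mm above the counter. Its axes are the box's.
- box_lid (a joint): Angle of the box's lid about its hinge, rad: 0 is shut (flat on the rim), about 1.6 is upright; it starts open. Stiff hinge that stays where it is left and must be pushed all the way down: about 3 to 5 N at the free edge to move it.
- box_lid_hinge (a point): Hinge line of the lid at the middle of the box's length (box frame x = +85, y = 0, z = 112.5 mm). Its z axis is the lid's outer face normal (up when shut), its x axis points from the free edge to the hinge. The lid, dark brown, 10 mm thick, 250 mm wide, reaches 170 mm from the hinge.
- box_lid_handle (a point): Top of the small black knob on the lid's outer face, 35 mm off the face, 30 mm from the lid's free edge, mid-width. Its axes are the lid's.
- glove_box: Bystander: white and blue carton of gloves, 120 x 230 x 75 mm tall, lying loose on the counter. Origin at the centre of its underside.
- specimen_jar: Bystander: small jar with yellow cap, 60 mm across, 70 mm tall, loose. Origin at the centre of its underside.
- tube_rack: Bystander: blue rack of capped tubes, 70 x 180 x 90 mm tall, loose. Origin at the centre of its underside.
Not all that is in view belongs to the job. Leave any yellow look-alike of the logger_blue alone. What is shaped like the dock but turquoise is not meant.

How it is judged:
On the way, in this order (a step that is already met when the one before it is completed fails the run):
1. the orange-topped logger is pressed down into its bay, at least 1.5 mm (z of logger_orange in the frame of dock below 0.0105 m and horizontal distance between logger_orange and dock below 0.06 m), for 0.02 s.
2. it has sprung up out of the dock (z of logger_orange in the frame of dock between 0.036 and 0.065 m and horizontal distance between logger_orange and dock below 0.06 m), for 0.1 s.
3. it stands upright on the floor of the empty compartment, let go (x of logger_orange in the frame of bay_floor between -0.065 and 0.065 m and y of logger_orange in the frame of bay_floor between -0.06 and 0.06 m and z of logger_orange in the frame of bay_floor below 0.006 m and angle between logger_orange's own z axis and vertical below 0.12 rad and linear speed of logger_orange below 0.02 m/s and contact force between each of the arm, the fingers and logger_orange below 0.1 N), for 0.2 s.
4. the lid is shut (value of joint box_lid below 0.04 rad), for 0.2 s.
At the end, for the whole second after the job is handed in: The orange-topped logger stands upright (within 0.12 rad) and at rest on the floor of the box's empty compartment, its origin within 65 mm (box x) and 60 mm (box y) of the compartment's centre; the lid is shut to within 0.04 rad; the blue-topped logger is still latched in its bay (x of logger_orange in the frame of bay_floor between -0.065 and 0.065 m and y of logger_orange in the frame of bay_floor between -0.06 and 0.06 m and z of logger_orange in the frame of bay_floor below 0.006 m and angle between logger_orange's own z axis and vertical below 0.12 rad and linear speed of logger_orange below 0.02 m/s and value of joint box_lid below 0.04 rad and z of logger_blue in the frame of dock between 0.009 and 0.016 m and horizontal distance between logger_blue and dock below 0.06 m); the robot touches nothing.
It fails at once if the blue-topped logger is released, pulled or pressed in by more than 5 mm (z of logger_blue in the frame of dock above 0.02 m or z of logger_blue in the frame of dock below 0.0069 m).
It fails at once if the orange-topped logger is dropped into the box (faster than 0.7 m/s within 60 mm of its floor) (linear speed of logger_orange above 0.7 m/s and z of logger_orange in the frame of bay_floor below 0.06 m and horizontal distance between logger_orange and bay_floor below 0.1 m).
It fails at once if the glove box is shifted more than 30 mm (distance of glove_box from where it was at the start of the episode above 0.03 m).
It fails at once if the specimen jar is shifted more than 30 mm (distance of specimen_jar from where it was at the start of the episode above 0.03 m).
It fails at once if the tube rack is shifted more than 30 mm (distance of tube_rack from where it was at the start of the episode above 0.03 m).
It also fails if it takes over 58 s, if anything falls off the work surface, if the arm or the gripper's body presses on something with over 40 N, if the wrist force passes 120 N, or if a joint passes its speed limit or range.

## Working session

There is one attempt and no reset: what is moved stays moved. The work goes in short steps, Python scripts to look and compute and a tool call to move; the robot and the scene stay as the last step left them, time stands still between calls to the robot, and variables do not carry over. Pictures are saved under pics/ and viewed, and the job is handed in when it is done.

Besides the shell and the picture viewer there is one more tool, called after "Request:" in YAML: its name, and indented under it one key for each argument. step_arm: Moves the arm, as the interface text tells. Its arguments: {"type":"object","properties":{"delta_pos":{"type":"array","items":{"type":"array","items":{"type":"number"}}},"rotation":{"type":"array","items":{"type":"array","items":{"type":"number"}}},"fingers":{"type":"array","items":{"type":"number"}},"squeeze":{"type":"number"}},"required":["delta_pos","rotation","fingers"]}

```bash
mkdir -p pics; ls; cat > h.py <<'E'
from cell import manip
import numpy as np, cv2
def snap(n,f=None):
    c=manip.calibration(n); p,d=manip.snapshot(n)
    p=np.array(p);d=np.array(d)
    if f: cv2.imwrite(f'pics/{f}.png',p[:,:,::-1]); np.savez(f'pics/{f}.npz',p=p,d=d,rvec=c['rvec'],tvec=c['tvec'],k=[c['fx'],c['fy'],c['cx'],c['cy']],n=n)
    return p,d,c
def load(f):
    z=np.load(f'pics/{f}.npz'); k=z['k']
    return z['p'],z['d'],dict(fx=k[0],fy=k[1],cx=k[2],cy=k[3],rvec=z['rvec'],tvec=z['tvec'])
def pts(uv,z,c,fish=False):
    """uv Nx2, z depth -> world"""
    uv=np.atleast_2d(uv).astype(float); z=np.atleast_1d(z)
    x=(uv[:,0]-c['cx'])/c['fx']; y=(uv[:,1]-c['cy'])/c['fy']
    if fish:
        r=np.hypot(x,y); s=np.where(r>1e-6,np.tan(r)/np.maximum(r,1e-6),1); x=x*s;y=y*s
    P=np.stack([x*z,y*z,z],1)
    R=cv2.Rodrigues(np.array(c['rvec'],float))[0]
    return (P-np.array(c['tvec']).ravel())@R
def onplane(uv,h,c,fish=False):
    a=pts(uv,np.ones(len(np.atleast_2d(uv))),c,fish); R=cv2.Rodrigues(np.array(c['rvec'],float))[0]
    o=-R.T@np.array(c['tvec']).ravel(); dd=a-o
    return o+dd*((h-o[2])/dd[:,2])[:,None]
def st():
    o=manip.get_obs(); print({k:np.round(v,4).tolist() for k,v in o.items() if k in('clock','joint_pos','ee_pos','tcp_rot','contact_force','opening')})
E
python3 - <<'E'
from h import *
st()
for n in('scene','side','wrist'): 
    p,d,c=snap(n,n+'0'); print(n,c, (d>0).mean())
E
```

```text
pics
{'clock': 0.0, 'joint_pos': [1.0215, 0.4942, 1.3461, -0.0, 1.3025, -0.0955], 'ee_pos': [0.2738, 0.5614, 0.1914], 'tcp_rot': [-0.6886, 0.6894, -0.1592, 0.159], 'contact_force': [0.0668, 0.0676, -0.883], 'opening': 1.0012}
scene {'fx': 487.982475270649, 'fy': 487.982475270649, 'cx': 324.89359690238524, 'cy': 246.87164004090886, 'rvec': array([ 1.42708532,  2.29248571, -0.78279825]), 'tvec': array([ 0.2836695 , -0.2254367 ,  1.47981175])} 0.996025390625
side {'fx': 494.4895681551758, 'fy': 494.4895681551758, 'cx': 308.1868294025455, 'cy': 236.3510938081649, 'rvec': array([ 2.15050964, -0.38041571,  0.17722359]), 'tvec': array([-0.46086941,  0.13980334,  1.06361807])} 0.99611328125
wrist {'fx': 371.64829954431775, 'fy': 371.64829954431775, 'cx': 321.63604540603205, 'cy': 236.64382049824408, 'rvec': array([-2.46650042, -1.54162278, -0.20581496]), 'tvec': array([-0.6256573 , -0.02977601,  0.39230575])} 0.983583984375
```

View pics/scene0.png

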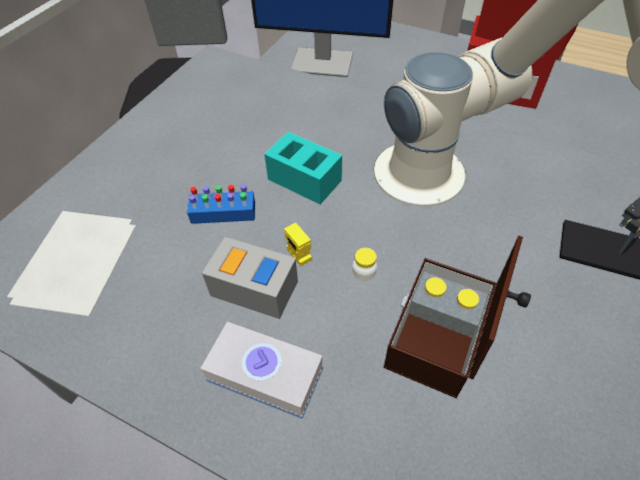

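View pics/side0.png

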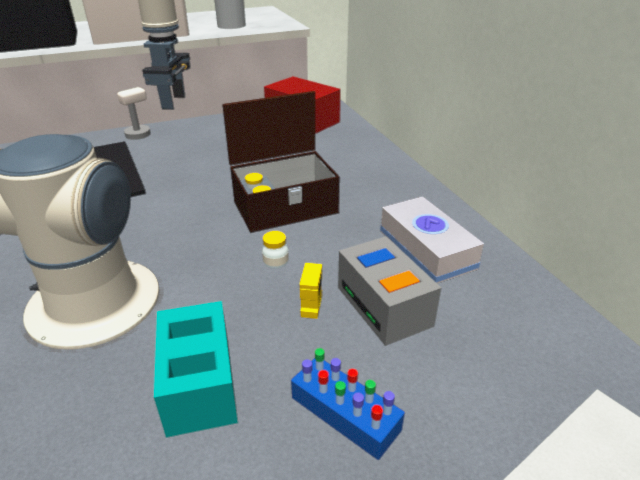

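View pics/wrist0.png

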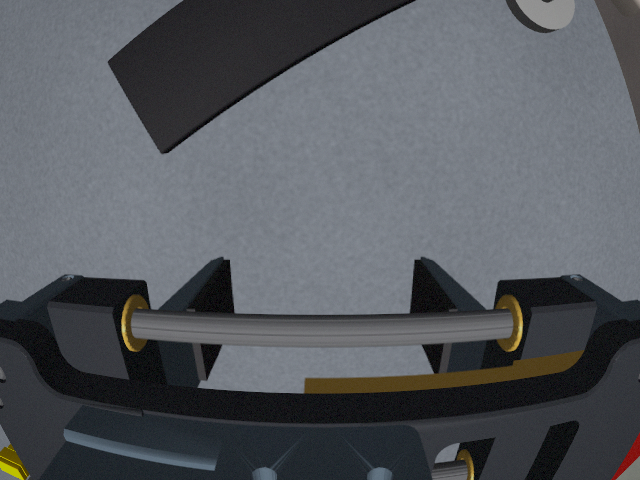

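Scene picture: the grey dock is at (250,275), with the orange cap at (233,261) and the blue cap at (265,271). The brown box is at (445,330), its lid open with the knob at (522,298). What could be mistaken for the target: the blue cap (265,271), the yellow look-alike (298,243) and the turquoise dock (304,165). I choose the orange cap at (233,261), which is at (400,282) in the side view.

```bash
cat > m.py <<'E'
from h import *
import sys
for f in('scene0','side0'):
    p,d,c=load(f); hsv=cv2.cvtColor(p,cv2.COLOR_RGB2HSV)
    print(f)
    def blob(name,lo,hi,h=None):
        m=cv2.inRange(hsv,np.array(lo),np.array(hi))
        n,l,s,ce=cv2.connectedComponentsWithStats(m)
        for i in range(1,n):
            if s[i,4]<60: continue
            ys,xs=np.where(l==i); P=pts(np.stack([xs,ys],1),d[ys,xs],c)
            r=cv2.minAreaRect(P[:,:2].astype(np.float32)*1000)
            print(name,np.round(ce[i]),s[i,4],'med',np.round(np.median(P,0),4),'rect',np.round(r[0],1),np.round(r[1],1),round(r[2],1), 'z',np.round(np.percentile(P[:,2],[2,98]),3))
            if h:
                Q=onplane(np.stack([xs,ys],1),h,c); r=cv2.minAreaRect(Q[:,:2].astype(np.float32)*1000); print('   plane',np.round(r[0],1),np.round(r[1],1),round(r[2],1))
    blob('orange',(8,200,180),(20,255,255),.102)
    blob('blue',(100,180,100),(115,255,255),.102)
    blob('yellow',(25,150,100),(34,255,255))
    # grey dock top: depth in z slab
    yy,xx=np.mgrid[0:480,0:640]; P=pts(np.stack([xx.ravel(),yy.ravel()],1),d.ravel(),c)
    Pm=P.reshape(480,640,3)
    u,v=(250,275) if f=='scene0' else (388,285)
    w=60
    sub=Pm[v-w:v+w,u-w:u+w].reshape(-1,3); s=sub[(abs(sub[:,2]-.102)<.006)]
    r=cv2.minAreaRect(s[:,:2].astype(np.float32)*1000); print('docktop',np.round(r[0],1),np.round(r[1],1),round(r[2],1),np.median(s[:,2]))
    # box brown
    np.save(f'pics/{f}_P.npy',Pm)
    m=cv2.inRange(hsv,np.array((0,90,20)),np.array((12,255,110)))
    n,l,s_,ce=cv2.connectedComponentsWithStats(m)
    for i in range(1,n):
        if s_[i,4]<400: continue
        Q=Pm[l==i]; print('brown',ce[i].round(),s_[i,4],np.percentile(Q,[2,50,98],axis=0).round(3).tolist())
E
python3 m.py
python3 - <<'E'
import cv2
a=cv2.imread('pics/scene0.png')[220:330,190:320]; cv2.imwrite('pics/crop1.png',cv2.resize(a,None,fx=5,fy=5,interpolation=cv2.INTER_CUBIC))
a=cv2.imread('pics/scene0.png')[220:410,370:550]; cv2.imwrite('pics/crop2.png',cv2.resize(a,None,fx=3,fy=3,interpolation=cv2.INTER_CUBIC))
E
```

```text
scene0
blue [222. 210.] 1274 med [ 0.4144 -0.4265  0.0453] rect [ 754.4 -151.5] [1000.7  182.6] 39.1 z [0.006 0.054]
   plane [ 448.5 -394.5] [ 97.8 169.4] 30.1
blue [265. 271.] 334 med [ 0.5727 -0.1873  0.1028] rect [8.232e+02 5.000e-01] [700.6  58.4] 37.0 z [0.099 0.106]
   plane [ 571.8 -188. ] [67.5 33.3] 5.8
yellow [298. 243.] 662 med [ 0.4428 -0.1664  0.0833] rect [734.8  28.9] [810.9  58.4] 34.5 z [0.01  0.094]
yellow [365. 257.] 291 med [ 0.4097 -0.0013  0.0704] rect [407.3  -1.8] [48.  52.1] 86.8 z [0.064 0.074]
yellow [435. 286.] 281 med [0.4322 0.183  0.0925] rect [746.6 196.9] [680.2  44.5] 2.6 z [0.087 0.097]
yellow [468. 298.] 292 med [0.4299 0.2583 0.0923] rect [744.8 236.3] [ 44.5 679.7] 86.0 z [0.087 0.096]
docktop [ 550.1 -234.6] [168.6 192.7] 6.3 0.1023536106209613
brown [500.  16.] 1505 [[-0.538, -0.012, 0.171], [-0.528, 0.047, 0.249], [-0.517, 0.124, 0.31]]
brown [544.  69.] 1088 [[-0.644, 0.181, -0.034], [-0.517, 0.236, 0.12], [-0.503, 0.271, 0.238]]
brown [447. 341.] 6441 [[0.382, 0.143, 0.003], [0.552, 0.252, 0.052], [0.628, 0.314, 0.284]]
side0
orange [399. 2
[... 514 characters left out ...]
45.8] 77.7 z [0.089 0.095]
yellow [261. 188.] 90 med [0.4281 0.1865 0.0922] rect [426.  206.2] [45.9 73.5] 5.3 z [0.086 0.095]
yellow [274. 237.] 250 med [ 0.4054 -0.0057  0.0704] rect [ 297.1 -391.7] [1053.7   50.4] 74.3 z [0.067 0.073]
yellow [311. 277.] 528 med [ 0.4286 -0.1913  0.0899] rect [ 335.  -479.3] [907.7  44.3] 72.1 z [0.069 0.092]
yellow [310. 306.] 285 med [ 0.4199 -0.2061  0.0243] rect [ 424.4 -195.6] [40.7 35.9] 61.0 z [0.005 0.061]
docktop [ 574.6 -231.4] [119.8 195. ] 6.0 0.10223463144548661
brown [276. 125.] 5461 [[0.379, 0.298, 0.029], [0.508, 0.305, 0.198], [0.84, 0.715, 0.283]]
brown [286. 203.] 2939 [[0.375, 0.131, 0.008], [0.471, 0.137, 0.059], [0.618, 0.287, 0.113]]
```

View pics/crop1.png

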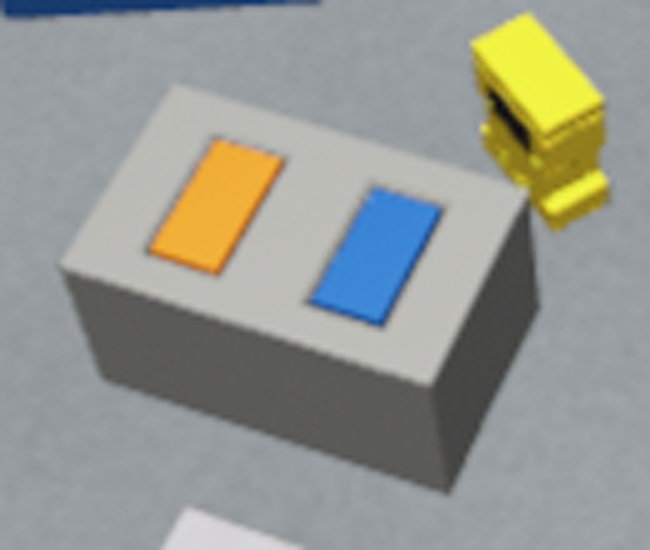

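View pics/crop2.png

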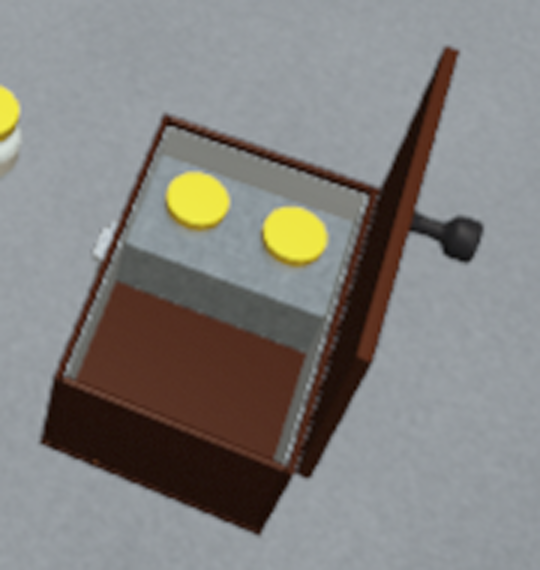

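The crop confirms it: the orange cap sits flush in the grey dock, with blue beside it. Next I'll get the box pose, the lid angle and the tool's yaw.

```bash
cat > m2.py <<'E'
from h import *
for f in('scene0','side0'):
    P=np.load(f'pics/{f}_P.npy').reshape(-1,3)
    s=P[(P[:,0]>.33)&(P[:,0]<.68)&(P[:,1]>.08)&(P[:,1]<.40)]
    r=s[abs(s[:,2]-.112)<.004]; r=r[r[:,1]<.31]
    R=cv2.minAreaRect(r[:,:2].astype(np.float32)*1000); print(f,'rim',len(r),np.round(R[0],1),np.round(R[1],1),round(R[2],2))
    # side wall -x face (low y)
    w=s[(s[:,2]>.02)&(s[:,2]<.1)&(s[:,1]<.16)]
    if len(w)>100: 
        k=np.polyfit(w[:,0],w[:,1],1); print(' low-y wall',len(w),k)
    l=s[(s[:,2]>.14)&(s[:,2]<.275)]
    print(' lid n',len(l), 'y pct',np.percentile(l[:,1],[1,10,50,90,99]).round(3),'x',np.percentile(l[:,0],[1,99]).round(3))
    # plane fit of inner face
    A=np.c_[l[:,0],l[:,2],np.ones(len(l))]
    m=np.ones(len(l),bool)
    for _ in range(8):
        k=np.linalg.lstsq(A[m],l[m,1],rcond=None)[0]; e=l[:,1]-A@k; m=abs(e)<.004
    print(' lid plane y=',k.round(4),m.sum(),'y at z=.1125,.2825, x=.5:',[round(k[0]*.5+k[1]*z+k[2],4) for z in(.1125,.2825)])
    fl=s[(s[:,2]<.012)&(s[:,0]>.48)&(s[:,0]<.61)&(s[:,1]>.14)&(s[:,1]<.295)]
    print(' floor',len(fl),np.percentile(fl,[1,50,99],axis=0).round(3).tolist())
    kn=s[(s[:,1]>.325)&(s[:,2]>.15)]; print(' knob',len(kn),np.median(kn,0).round(3) if len(kn) else '')
from scipy.spatial.transform import Rotation as Ro
q=manip.get_obs()['tcp_rot']; M=Ro.from_quat([q[1],q[2],q[3],q[0]]).as_matrix(); print(M.round(3))
p,d,c=load('scene0'); hsv=cv2.cvtColor(p,cv2.COLOR_RGB2HSV)
print(hsv[261,233])
m=cv2.inRange(hsv,np.array((8,150,150)),np.array((24,255,255))); m[:,:210]=0;m[:240]=0;m[280:]=0;m[:,255:]=0
ys,xs=np.where(m>0); Q=onplane(np.stack([xs,ys],1),.102,c); r=cv2.minAreaRect(Q[:,:2].astype(np.float32)*1000); print('orange',len(xs),r)
E
python3 m2.py
```

```text
scene0 rim 1040 [501.1 219.5] [253.1 173.4] 1.51
 low-y wall 729 [-0.00379465  0.15036383]
 lid n 1088 y pct [0.301 0.302 0.307 0.343 0.355] x [0.381 0.624]
 lid plane y= [ 0.034  -0.0169  0.2912] 751 y at z=.1125,.2825, x=.5: [np.float64(0.3063), np.float64(0.3035)]
 floor 2253 [[0.481, 0.145, 0.002], [0.525, 0.22, 0.007], [0.567, 0.293, 0.011]]
 knob 206 [0.503 0.344 0.262]
side0 rim 610 [500.9 220.3] [250.9 181.8] 1.26
 low-y wall 2498 [0.02023702 0.12651628]
 lid n 4354 y pct [0.297 0.301 0.305 0.309 0.312] x [0.375 0.621]
 lid plane y= [ 0.0273 -0.0186  0.2951] 3906 y at z=.1125,.2825, x=.5: [np.float64(0.3066), np.float64(0.3035)]
 floor 36 [[0.484, 0.14, -0.002], [0.57, 0.141, 0.006], [0.606, 0.144, 0.012]]
 knob 0 
[[ 0.899 -0.     0.438]
 [-0.438 -0.001  0.899]
 [-0.    -1.    -0.001]]
[ 19 194 240]
orange 364 ((580.0248413085938, -271.7554626464844), (69.63107299804688, 36.25558090209961), 6.012794494628906)
```

Request:
step_arm:
  delta_pos:
    - [0,0,1]
    - [0,0,1]
    - [0,0,1]
    - [0,-0.5,0.5]
    - [0.3,-1,0]
  rotation:
    - [0,0,0.018]
    - [0,0,0.018]
    - [0,0,0.018]
    - [0,0,0.018]
    - [0,0,0.017]
  fingers: [0,0,0,0,0]

```text
clock: 0.65
ee_pos: [0.2859, 0.5036, 0.3347]
tcp_rot: [0.707, -0.705, -0.041, 0.039]
contact_force: [1.5, -0.9, 0.1]
opening: 0.593
```

Request:
step_arm:
  delta_pos:
    - [0.4,-1,0]
    - [0.4,-1,0]
    - [0.4,-1,0]
    - [0.4,-1,0]
    - [0.4,-1,0]
  rotation:
    - [0,0,0]
    - [0,0,0]
    - [0,0,0]
    - [0,0,0]
    - [0,0,0]
  fingers: [0,0,0,0,0]

```text
clock: 1.15
ee_pos: [0.3661, 0.3001, 0.3319]
tcp_rot: [-0.706, 0.706, 0.037, -0.037]
contact_force: [1.4, 0.3, 0.1]
opening: 0.153
```

Request:
step_arm:
  delta_pos:
    - [0.4,-1,0]
    - [0.4,-1,0]
    - [0.4,-1,0]
    - [0.4,-1,0]
    - [0.4,-1,0]
  rotation:
    - [0,0,0]
    - [0,0,0]
    - [0,0,0]
    - [0,0,0]
    - [0,0,0]
  fingers: [0,0,0,0,0]

```text
clock: 1.65
ee_pos: [0.4462, 0.1, 0.332]
tcp_rot: [0.706, -0.706, -0.037, 0.037]
contact_force: [0.9, 0.4, -0.5]
opening: 0.004
```

Request:
step_arm:
  delta_pos:
    - [0.4,-1,0]
    - [0.4,-1,0]
    - [0.4,-1,0]
    - [0.4,-1,0]
    - [0.4,-1,0]
  rotation:
    - [0,0,0]
    - [0,0,0]
    - [0,0,0]
    - [0,0,0]
    - [0,0,0]
  fingers: [0,0,0,0,0]

```text
clock: 2.15
ee_pos: [0.5262, -0.1001, 0.3319]
tcp_rot: [0.706, -0.706, -0.037, 0.037]
contact_force: [-0.0, 0.5, 0.4]
opening: 0.004
```

Request:
step_arm:
  delta_pos:
    - [0.4,-1,0]
    - [0.3,-1,0]
    - [0.3,-1,0]
    - [0.32,-1,0]
    - [0,-0.33,-0.7]
  rotation:
    - [0,0,0]
    - [0,0,0]
    - [0,0,0]
    - [0,0,0]
    - [0,0,0]
  fingers: [0,0,0,0,0]

```text
clock: 2.65
ee_pos: [0.5809, -0.2759, 0.3058]
tcp_rot: [-0.705, 0.707, 0.038, -0.035]
contact_force: [-0.6, 1.6, -0.8]
opening: 0.003
```

Request:
step_arm:
  delta_pos:
    - [0,0,-1]
    - [0,0,-1]
    - [0,0,-1]
    - [0,0,-0.6]
    - [0,0,0]
  rotation:
    - [0,0,0]
    - [0,0,0]
    - [0,0,0]
    - [0,0,0]
    - [0,0,0]
  fingers: [0,0,0,0,0]

```text
clock: 3.15
ee_pos: [0.5767, -0.2703, 0.1564]
tcp_rot: [0.707, -0.705, -0.035, 0.039]
contact_force: [0.1, 0.3, 1.0]
opening: 0.005
```

```bash
python3 - <<'E'
from h import *
from scipy.spatial.transform import Rotation as Ro
st()
q=manip.get_obs()['tcp_rot']; M=Ro.from_quat([q[1],q[2],q[3],q[0]]).as_matrix(); print(M.round(3), np.degrees(np.arctan2(M[1,2],M[0,2])))
snap('side','side1'); snap('wrist','wrist1')
a=cv2.imread('pics/side1.png')[150:390,300:540]; cv2.imwrite('pics/side1c.png',cv2.resize(a,None,fx=2.4,fy=2.4))
E
```

```text
{'clock': 3.15, 'joint_pos': [-0.5319, 0.5472, 1.351, -0.0001, 1.2499, -2.2081], 'ee_pos': [0.5767, -0.2703, 0.1564], 'tcp_rot': [0.7074, -0.7049, -0.0353, 0.0392], 'contact_force': [0.1414, 0.3139, 1.0471], 'opening': 0.0045}
[[ 0.994 -0.006 -0.105]
 [ 0.105  0.003  0.994]
 [-0.005 -1.     0.004]] 96.03848227082615
```

View pics/side1c.png

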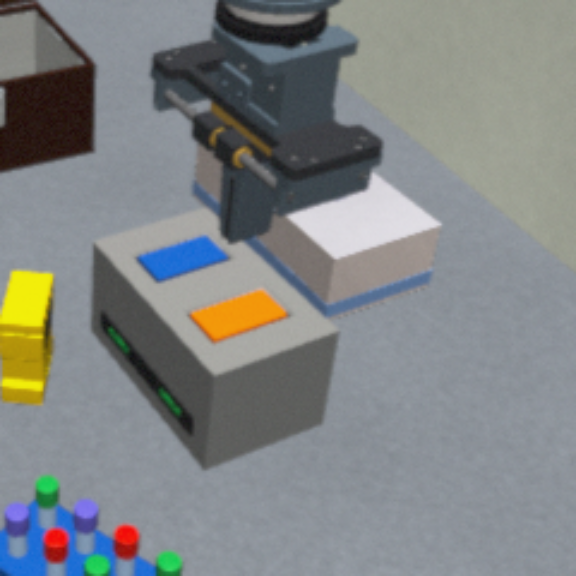

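View pics/wrist1.png

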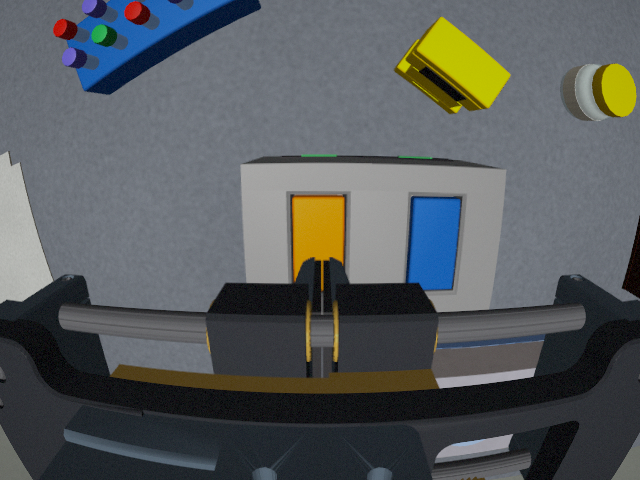

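The wrist view shows orange at (318,240), under the fingers, with blue to the right at (435,243). I'll cross-check the position from this view.

```bash
python3 - <<'E'
from h import *
p,d,c=load('wrist1'); hsv=cv2.cvtColor(p,cv2.COLOR_RGB2HSV)
for n,lo,hi in(('o',(8,150,120),(24,255,255)),('b',(100,150,90),(118,255,255))):
    m=cv2.inRange(hsv,np.array(lo),np.array(hi)); 
    m[:160]=0;m[300:]=0;m[:,:250]=0;m[:,500:]=0
    ys,xs=np.where(m>0); Q=onplane(np.stack([xs,ys],1),.102,c,True); r=cv2.minAreaRect(Q[:,:2].astype(np.float32)*1000); print(n,len(xs),np.round(r[0],1),np.round(r[1],1),r[2],cv2.boxPoints(r).round(1).tolist())
st()
E
```

```text
o 3484 [ 578.2 -272.3] [68.7 36.2] 5.8839030265808105 [[542.2000122070312, -257.79998779296875], [545.9000244140625, -293.79998779296875], [614.2000122070312, -286.79998779296875], [610.5, -250.6999969482422]]
b 4165 [ 570.3 -188.4] [70.  36.3] 5.920498847961426 [[533.5999755859375, -173.89999389648438], [537.4000244140625, -210.0], [607.0, -202.8000030517578], [603.2000122070312, -166.6999969482422]]
{'clock': 3.25, 'joint_pos': [-0.5319, 0.5434, 1.3457, -0.0, 1.2526, -2.2081], 'ee_pos': [0.579, -0.2716, 0.1606], 'tcp_rot': [0.7061, -0.7061, -0.0372, 0.0373], 'contact_force': [0.5716, -0.3478, 0.4478], 'opening': -0.0005}
```

Request:
step_arm:
  delta_pos:
    - [0,0,0]
  rotation:
    - [0,0,0]
  fingers: [0]

```text
clock: 3.35
ee_pos: [0.5797, -0.272, 0.1619]
tcp_rot: [-0.706, 0.707, 0.038, -0.036]
contact_force: [0.3, -0.6, 0.4]
opening: 0.008
```

Request:
step_arm:
  delta_pos:
    - [0,0,-0.5]
    - [0,0,-0.4]
    - [0,0,-0.3]
    - [0,0,-0.1]
    - [0,0,0]
  rotation:
    - [0,0,0]
    - [0,0,0]
    - [0,0,0]
    - [0,0,0]
    - [0,0,0]
  fingers: [0,0,0,0,0]

```text
clock: 3.85
ee_pos: [0.579, -0.2716, 0.1083]
tcp_rot: [-0.706, 0.706, 0.037, -0.037]
contact_force: [0.6, 0.2, 0.6]
opening: 0.005
```

Request:
step_arm:
  delta_pos:
    - [0,0,-0.05]
    - [0,0,-0.05]
    - [0,0,-0.05]
    - [0,0,-0.05]
    - [0,0,0]
  rotation:
    - [0,0,0]
    - [0,0,0]
    - [0,0,0]
    - [0,0,0]
    - [0,0,0]
  fingers: [0,0,0,0,0]

```text
clock: 4.35
ee_pos: [0.5786, -0.2714, 0.0998]
tcp_rot: [0.706, -0.706, -0.037, 0.037]
contact_force: [0.6, -0.7, 0.3]
opening: 0.005
```

Request:
step_arm:
  delta_pos:
    - [0,0,-0.05]
    - [0,0,0]
  rotation:
    - [0,0,0]
    - [0,0,0]
  fingers: [0,0]

```text
clock: 4.55
ee_pos: [0.5787, -0.2714, 0.0978]
tcp_rot: [0.706, -0.706, -0.037, 0.037]
contact_force: [-0.7, 0.5, 0.3]
opening: 0.007
```

Request:
step_arm:
  delta_pos:
    - [0,0,-0.05]
    - [0,0,0]
  rotation:
    - [0,0,0]
    - [0,0,0]
  fingers: [0,0]

```text
clock: 4.75
ee_pos: [0.5787, -0.2714, 0.0958]
tcp_rot: [0.706, -0.706, -0.037, 0.037]
contact_force: [-0.1, 0.6, -0.9]
opening: 0.004
```

There's no contact force at z 0.096, so I'll look.

```bash
python3 - <<'E'
from h import *
snap('side','side2'); snap('wrist','wrist2');st()
a=cv2.imread('pics/side2.png')[180:380,320:520]; cv2.imwrite('pics/side2c.png',cv2.resize(a,None,fx=3,fy=3))
a=cv2.imread('pics/wrist2.png')[100:350,180:520]; cv2.imwrite('pics/wrist2c.png',cv2.resize(a,None,fx=2.2,fy=2.2))
E
```

```text
{'clock': 4.85, 'joint_pos': [-0.5319, 0.6119, 1.4131, 0.0, 1.1167, -2.2081], 'ee_pos': [0.5788, -0.2715, 0.0959], 'tcp_rot': [0.7061, -0.7061, -0.0372, 0.0372], 'contact_force': [0.8135, -0.202, 0.6483], 'opening': 0.0027}
```

View pics/side2c.png

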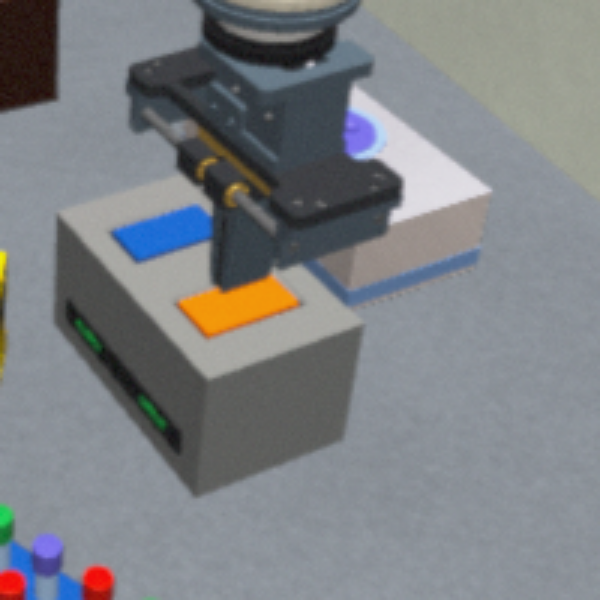

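View pics/wrist2c.png

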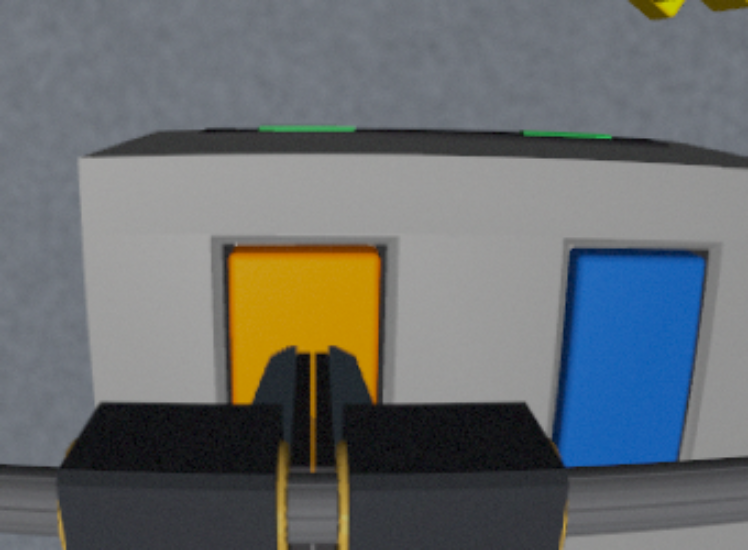

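```bash
python3 - <<'E'
from h import *
for f,fi in(('side0',0),('side2',0),('wrist1',1),('wrist2',1)):
    p,d,c=load(f); hsv=cv2.cvtColor(p,cv2.COLOR_RGB2HSV)
    for n,lo,hi in(('o',(8,150,120),(24,255,255)),('b',(100,150,90),(118,255,255))):
        m=cv2.inRange(hsv,np.array(lo),np.array(hi)); m=cv2.erode(m,np.ones((3,3)))
        yy,xx=np.where(m>0); P=pts(np.stack([xx,yy],1),d[yy,xx],c,fi)
        k=(abs(P[:,0]-.575)<.05)&(abs(P[:,1]+.23)<.08)&(P[:,2]>.07)
        print(f,n,k.sum(),np.median(P[k],0).round(4))
    # finger tips: dark pts near tcp
p,d,c=load('side2'); yy,xx=np.mgrid[200:330,360:440]; yy=yy.ravel();xx=xx.ravel()
P=pts(np.stack([xx,yy],1),d[yy,xx],c); dark=p[yy,xx].max(1)<90
k=dark&(abs(P[:,0]-.579)<.03)&(abs(P[:,1]+.2715)<.03)&(P[:,2]>.08)
print(k.sum(),np.percentile(P[k],[0,5,50,95,100],axis=0).round(4).tolist())
E
```

```text
side0 o 349 [ 0.5761 -0.276   0.1027]
side0 b 252 [ 0.5672 -0.1918  0.1027]
side2 o 322 [ 0.5737 -0.2771  0.1026]
side2 b 249 [ 0.5671 -0.1922  0.1028]
wrist1 o 3239 [ 0.5649 -0.274   0.1043]
wrist1 b 3871 [ 0.5672 -0.1894  0.1044]
wrist2 o 3352 [ 0.5566 -0.2759  0.1043]
wrist2 b 5084 [ 0.5618 -0.1909  0.1044]
926 [[0.549, -0.3014, 0.1193], [0.5514, -0.2986, 0.13], [0.5612, -0.2822, 0.2038], [0.5877, -0.2575, 0.2671], [0.5964, -0.242, 0.3003]]
```

```bash
python3 - <<'E'
from h import *
p,d,c=load('side2')
for v in range(262,284,2):
    print(v,[(int(p[v,u].max()),)+tuple((pts([[u,v]],d[v,u],c)[0]*1000).round(0).astype(int)) for u in (394,398,402,406)])
o=manip.get_obs();print(o.keys(),o['joint_efforts'])
R=cv2.Rodrigues(np.array(c['rvec']))[0]; print(-R.T@c['tvec'])
E
```

```text
262 [(47, np.int64(563), np.int64(-273), np.int64(151)), (72, np.int64(565), np.int64(-285), np.int64(158)), (73, np.int64(574), np.int64(-284), np.int64(155)), (71, np.int64(583), np.int64(-283), np.int64(152))]
264 [(52, np.int64(563), np.int64(-274), np.int64(146)), (69, np.int64(566), np.int64(-284), np.int64(153)), (69, np.int64(574), np.int64(-284), np.int64(150)), (72, np.int64(584), np.int64(-282), np.int64(146))]
266 [(52, np.int64(564), np.int64(-273), np.int64(141)), (71, np.int64(566), np.int64(-284), np.int64(148)), (68, np.int64(576), np.int64(-282), np.int64(144)), (71, np.int64(583), np.int64(-284), np.int64(144))]
268 [(59, np.int64(562), np.int64(-277), np.int64(140)), (64, np.int64(567), np.int64(-284), np.int64(143)), (69, np.int64(577), np.int64(-281), np.int64(138)), (73, np.int64(585), np.int64(-281), np.int64(136))]
270 [(64, np.int64(564), np.int64(-276), np.int64(133)), (72, np.int64(567), np.int64(-284), np.int64(138)), (71, np.int64(576), np.int64(-283), np.int64(135)), (72, np.int64(586), np.int64(-281), np.int64(131))]
272 [(66, np.int64(562), np.int64(-
[... 812 characters left out ...]
.int64(103))]
280 [(243, np.int64(569), np.int64(-271), np.int64(104)), (242, np.int64(577), np.int64(-272), np.int64(102)), (243, np.int64(584), np.int64(-275), np.int64(102)), (242, np.int64(591), np.int64(-278), np.int64(103))]
282 [(243, np.int64(567), np.int64(-275), np.int64(102)), (242, np.int64(573), np.int64(-278), np.int64(103)), (243, np.int64(579), np.int64(-284), np.int64(106)), (242, np.int64(588), np.int64(-283), np.int64(102))]
dict_keys(['clock', 'joint_pos', 'dq', 'joint_efforts', 'ee_pos', 'tcp_rot', 'contact_force', 'moment', 'opening']) [-3.95046736e-03 -9.30562305e+01 -3.29746485e+01 -6.75587822e-02
  2.36274028e-02  1.53986966e-04]
[ 0.17882072 -0.90575859  0.71474017]
```

The side view puts the fingertip at z≈0.12 while the reported TCP is 0.096, so the tip is about 24 mm higher than reported. I'll keep going down slowly, watching the force.

Request:
step_arm:
  delta_pos:
    - [0,0,-0.1]
    - [0,0,-0.1]
    - [0,0,-0.05]
    - [0,0,0]
  rotation:
    - [0,0,0]
    - [0,0,0]
    - [0,0,0]
    - [0,0,0]
  fingers: [0,0,0,0]

```text
clock: 5.25
ee_pos: [0.5785, -0.2713, 0.0855]
tcp_rot: [0.706, -0.706, -0.037, 0.037]
contact_force: [-0.5, -0.0, 0.4]
opening: 0.008
```

Request:
step_arm:
  delta_pos:
    - [0,0,-0.05]
    - [0,0,-0.05]
    - [0,0,0]
  rotation:
    - [0,0,0]
    - [0,0,0]
    - [0,0,0]
  fingers: [0,0,0]

```text
clock: 5.55
ee_pos: [0.5786, -0.2714, 0.0817]
tcp_rot: [0.706, -0.706, -0.037, 0.037]
contact_force: [0.5, -0.1, 0.1]
opening: 0.005
```

Request:
step_arm:
  delta_pos:
    - [0,0,-0.05]
    - [0,0,0]
  rotation:
    - [0,0,0]
    - [0,0,0]
  fingers: [0,0]

```text
clock: 5.75
ee_pos: [0.5789, -0.2716, 0.0801]
tcp_rot: [-0.706, 0.706, 0.037, -0.037]
contact_force: [-0.4, -0.7, 2.2]
opening: 0.003
```

Request:
step_arm:
  delta_pos:
    - [0,0,-0.05]
    - [0,0,-0.05]
    - [0,0,0]
  rotation:
    - [0,0,0]
    - [0,0,0]
    - [0,0,0]
  fingers: [0,0,0]

```text
clock: 6.05
ee_pos: [0.579, -0.2716, 0.0764]
tcp_rot: [-0.706, 0.706, 0.037, -0.037]
contact_force: [-1.3, 0.6, 8.2]
opening: 0.002
```

Request:
step_arm:
  delta_pos:
    - [0,0,-0.05]
    - [0,0,0]
  rotation:
    - [0,0,0]
    - [0,0,0]
  fingers: [0,0]

```text
clock: 6.25
ee_pos: [0.579, -0.2716, 0.0745]
tcp_rot: [-0.706, 0.706, 0.038, -0.037]
contact_force: [-2.3, 0.6, 8.8]
opening: 0.009
```

Request:
step_arm:
  delta_pos:
    - [0,0,-0.03]
    - [0,0,0]
  rotation:
    - [0,0,0]
    - [0,0,0]
  fingers: [0,0]

```text
clock: 6.45
ee_pos: [0.5794, -0.2719, 0.0743]
tcp_rot: [-0.706, 0.707, 0.038, -0.037]
contact_force: [-3.9, 1.5, 21.6]
opening: -0.001
```

Request:
step_arm:
  delta_pos:
    - [0,0,-0.02]
    - [0,0,0]
  rotation:
    - [0,0,0]
    - [0,0,0]
  fingers: [0,0]

```text
clock: 6.65
ee_pos: [0.5797, -0.2721, 0.0743]
tcp_rot: [-0.705, 0.707, 0.038, -0.036]
contact_force: [-5.6, 3.0, 30.1]
opening: 0.002
```

At the stop. Now up.

Request:
step_arm:
  delta_pos:
    - [0,0,0.1]
    - [0,0,0.3]
    - [0,0,0.5]
    - [0,0,0.8]
    - [0,0,0.8]
  rotation:
    - [0,0,0]
    - [0,0,0]
    - [0,0,0]
    - [0,0,0]
    - [0,0,0]
  fingers: [0,0,0,0,0]

```text
clock: 7.15
ee_pos: [0.5784, -0.2712, 0.1731]
tcp_rot: [0.706, -0.706, -0.037, 0.038]
contact_force: [1.0, -0.3, -0.2]
opening: 0.006
```

Request:
step_arm:
  delta_pos:
    - [0,0,0.8]
    - [0,0,0.2]
    - [0,0,0]
    - [0,0,0]
    - [0,0,0]
  rotation:
    - [0,0,0]
    - [0,0,0]
    - [0,0,0]
    - [0,0,0]
    - [0,0,0]
  fingers: [70,70,70,70,70]

```text
clock: 7.65
ee_pos: [0.5781, -0.2711, 0.2105]
tcp_rot: [0.707, -0.706, -0.037, 0.038]
contact_force: [-0.8, -0.4, -0.5]
opening: 0.411
```

```bash
python3 - <<'E'
from h import *
snap('side','side3'); snap('wrist','wrist3');st()
a=cv2.imread('pics/side3.png')[160:380,320:540]; b=cv2.imread('pics/wrist3.png')[80:350,150:520]
cv2.imwrite('pics/c3.png',np.hstack([cv2.resize(a,(400,400)),cv2.resize(b,(400,292))[:292] if 0 else cv2.copyMakeBorder(cv2.resize(b,(400,292)),0,108,0,0,0)]))
for f,fi in(('side3',0),('wrist3',1)):
    p,d,c=load(f); hsv=cv2.cvtColor(p,cv2.COLOR_RGB2HSV)
    for n,lo,hi in(('o',(8,150,120),(24,255,255)),('b',(100,150,90),(118,255,255))):
        m=cv2.inRange(hsv,np.array(lo),np.array(hi)); 
        yy,xx=np.where(m>0); P=pts(np.stack([xx,yy],1),d[yy,xx],c,fi)
        k=(abs(P[:,0]-.575)<.05)&(abs(P[:,1]+.23)<.08)&(P[:,2]>.09); zz=np.percentile(P[k,2],80)
        t=k&(P[:,2]>zz-.004); r=cv2.minAreaRect(onplane(np.stack([xx,yy],1)[t],.136 if n=='o' else .102,c,fi)[:,:2].astype(np.float32)*1000)
        print(f,n,k.sum(),zz.round(4),r)
p,d,c=load('side3'); yy,xx=np.mgrid[160:330,340:460]; yy=yy.ravel();xx=xx.ravel()
P=pts(np.stack([xx,yy],1),d[yy,xx],c); dark=p[yy,xx].max(1)<90
k=dark&(abs(P[:,0]-.579)<.03)&(abs(P[:,1]+.2715)<.07)&(P[:,2]>.11)
print(k.sum(),np.percentile(P[k],[0,1,5,50],axis=0).round(4).tolist())
E
```

```text
{'clock': 7.75, 'joint_pos': [-0.5319, 0.4985, 1.2823, -0.0, 1.3628, -2.2081], 'ee_pos': [0.5783, -0.2712, 0.2108], 'tcp_rot': [0.7065, -0.7057, -0.0366, 0.0378], 'contact_force': [0.6546, -0.8679, -0.4342], 'opening': 0.4967}
side3 o 560 0.1369 ((661.5281982421875, -118.18222045898438), (420.76934814453125, 74.00935363769531), 62.03175735473633)
side3 b 358 0.1037 ((568.484130859375, -190.77232360839844), (69.10836791992188, 34.98163604736328), 6.612729072570801)
wrist3 o 4573 0.1386 ((615.7871704101562, -265.6812438964844), (144.8094482421875, 183.40982055664062), 5.960504531860352)
wrist3 b 3183 0.1049 ((569.9918823242188, -188.49859619140625), (69.88986206054688, 36.30219650268555), 5.862709999084473)
2097 [[0.549, -0.3414, 0.2323], [0.5502, -0.34, 0.2367], [0.5528, -0.3331, 0.2423], [0.5662, -0.3009, 0.3252]]
```

View pics/c3.png

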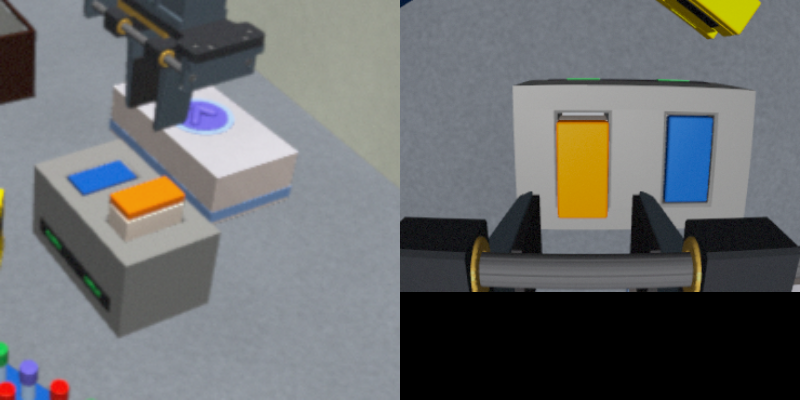

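Orange has sprung up (top at z 0.136) and blue is still flush. The fingertip is 22 mm above the reported TCP at this opening too, so I'll aim for a reported z of 0.085, with the tip 5 mm clear of the dock.

Request:
step_arm:
  delta_pos:
    - [0,-0.03,-0.8]
    - [0,0,-0.8]
    - [0,0,-0.5]
    - [0,0,-0.5]
    - [0,0,-0.3]
  rotation:
    - [0,0,0]
    - [0,0,0]
    - [0,0,0]
    - [0,0,0]
    - [0,0,0]
  fingers: [70,70,70,70,70]

```text
clock: 8.25
ee_pos: [0.5779, -0.2721, 0.0938]
tcp_rot: [0.707, -0.706, -0.036, 0.038]
contact_force: [-0.1, 0.6, -0.1]
opening: 0.703
```

Request:
step_arm:
  delta_pos:
    - [0,0,-0.15]
    - [0,0,-0.1]
    - [0,0,0]
  rotation:
    - [0,0,0]
    - [0,0,0]
    - [0,0,0]
  fingers: [70,70,70]

```text
clock: 8.55
ee_pos: [0.5789, -0.2727, 0.0861]
tcp_rot: [-0.706, 0.706, 0.037, -0.037]
contact_force: [-0.3, 0.5, 1.2]
opening: 0.7
```

```bash
python3 - <<'E'
from h import *
snap('side','side4'); snap('wrist','wrist4');st()
a=cv2.imread('pics/side4.png')[180:340,340:500]; b=cv2.imread('pics/wrist4.png')[80:350,150:520]
cv2.imwrite('pics/c4.png',np.hstack([cv2.resize(a,(400,400)),cv2.copyMakeBorder(cv2.resize(b,(400,292)),0,108,0,0,0)]))
E
```

```text
{'clock': 8.65, 'joint_pos': [-0.5335, 0.6233, 1.4198, -0.0, 1.0974, -2.2098], 'ee_pos': [0.5792, -0.2729, 0.0867], 'tcp_rot': [-0.7059, 0.7063, 0.0376, -0.037], 'contact_force': [-0.1274, 0.3623, 0.5739], 'opening': 0.6984}
```

View pics/c4.png

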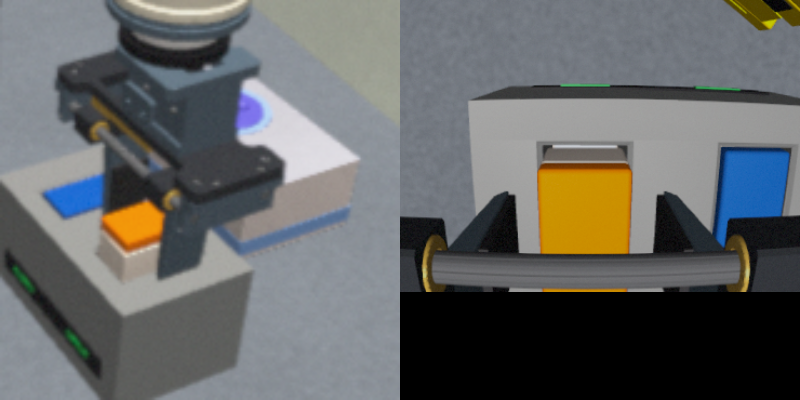

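The fingers straddle the sprung-up logger, clear of blue. Closing with 20 N.

Request:
step_arm:
  delta_pos:
    - [0,0,0]
    - [0,0,0]
    - [0,0,0]
    - [0,0,0]
    - [0,0,0]
  rotation:
    - [0,0,0]
    - [0,0,0]
    - [0,0,0]
    - [0,0,0]
    - [0,0,0]
  fingers: [0,0,0,0,0]
  squeeze: 20

```text
clock: 9.15
ee_pos: [0.5789, -0.2727, 0.0862]
tcp_rot: [-0.706, 0.706, 0.037, -0.037]
contact_force: [-0.5, -0.4, 2.7]
opening: 0.389
```

Request:
step_arm:
  delta_pos:
    - [0,0,0.2]
    - [0,0,0.3]
    - [0,0,0.5]
    - [0,0,0.6]
    - [0,0,0.8]
  rotation:
    - [0,0,0]
    - [0,0,0]
    - [0,0,0]
    - [0,0,0]
    - [0,0,0]
  fingers: [0,0,0,0,0]

```text
clock: 9.65
ee_pos: [0.5782, -0.2723, 0.183]
tcp_rot: [0.706, -0.706, -0.037, 0.038]
contact_force: [-0.5, -0.8, -2.2]
opening: 0.394
```

Request:
step_arm:
  delta_pos:
    - [0,0,0.8]
    - [0,0,0.8]
    - [0,0,0.4]
    - [0,0,0]
    - [0,0,0]
  rotation:
    - [0,0,0]
    - [0,0,0]
    - [0,0,0]
    - [0,0,0]
    - [0,0,0]
  fingers: [0,0,0,0,0]

```text
clock: 10.15
ee_pos: [0.5785, -0.2725, 0.2619]
tcp_rot: [0.706, -0.706, -0.037, 0.037]
contact_force: [-0.4, 0.4, -2.3]
opening: 0.396
```

```bash
python3 - <<'E'
from h import *
snap('side','side5'); snap('scene','scene5');st()
a=cv2.imread('pics/side5.png')[130:360,330:520]; b=cv2.imread('pics/scene5.png')[130:360,180:400]
cv2.imwrite('pics/c5.png',np.hstack([cv2.resize(a,(380,460)),cv2.resize(b,(400,460))]))
E
```

```text
{'clock': 10.25, 'joint_pos': [-0.5335, 0.4624, 1.2076, -0.0, 1.4737, -2.2098], 'ee_pos': [0.5781, -0.2723, 0.2608], 'tcp_rot': [0.7065, -0.7057, -0.0366, 0.0379], 'contact_force': [-0.4423, -0.1111, -2.3755], 'opening': 0.3989}
```

View pics/c5.png

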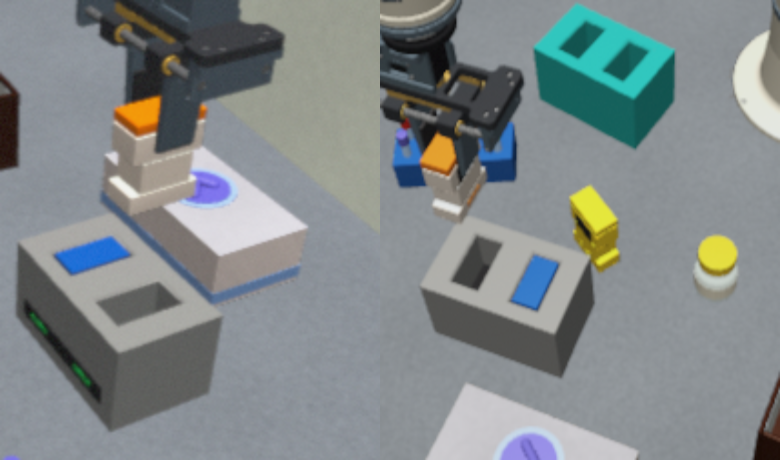

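Logger held level and blue still in the dock. Carrying it to the compartment.

Request:
step_arm:
  delta_pos:
    - [0,0.4,0]
    - [0,0.8,0]
    - [-0.1,1,0]
    - [-0.1,1,0]
    - [-0.1,1,0]
  rotation:
    - [0,0,0]
    - [0,0,-0.003]
    - [0,0,-0.003]
    - [0,0,-0.003]
    - [0,0,-0.003]
  fingers: [0,0,0,0,0]

```text
clock: 10.75
ee_pos: [0.5658, -0.1024, 0.2611]
tcp_rot: [0.707, -0.707, -0.01, 0.011]
contact_force: [1.4, -0.2, -2.0]
opening: 0.39
```

Request:
step_arm:
  delta_pos:
    - [-0.1,1,0]
    - [-0.1,1,0]
    - [-0.1,1,0]
    - [-0.1,1,0]
    - [-0.07,1,0]
  rotation:
    - [0,0,0]
    - [0,0,0]
    - [0,0,0]
    - [0,0,0]
    - [0,0,0]
  fingers: [0,0,0,0,0]

```text
clock: 11.25
ee_pos: [0.5467, 0.0975, 0.2613]
tcp_rot: [0.707, -0.707, -0.01, 0.011]
contact_force: [1.0, -0.2, -2.6]
opening: 0.395
```

Request:
step_arm:
  delta_pos:
    - [0,1,0]
    - [0,0.8,0]
    - [0,0.5,0]
    - [0,0.2,0]
    - [0,0,0]
  rotation:
    - [0,0,0]
    - [0,0,0]
    - [0,0,0]
    - [0,0,0]
    - [0,0,0]
  fingers: [0,0,0,0,0]

```text
clock: 11.75
ee_pos: [0.5472, 0.1963, 0.2614]
tcp_rot: [-0.707, 0.707, 0.011, -0.012]
contact_force: [-0.3, -0.8, -2.1]
opening: 0.398
```

```bash
python3 - <<'E'
from h import *
from scipy.spatial.transform import Rotation as Ro
st()
q=manip.get_obs()['tcp_rot']; M=Ro.from_quat([q[1],q[2],q[3],q[0]]).as_matrix(); print(np.degrees(np.arctan2(M[1,2],M[0,2])))
snap('side','side6'); snap('scene','scene6')
a=cv2.imread('pics/side6.png')[40:260,190:400]; b=cv2.imread('pics/scene6.png')[180:410,350:560]
cv2.imwrite('pics/c6.png',np.hstack([cv2.resize(a,(400,420)),cv2.resize(b,(400,420))]))
E
```

```text
{'clock': 11.75, 'joint_pos': [0.2416, 0.373, 1.3545, 0.0001, 1.4153, -1.3607], 'ee_pos': [0.5472, 0.1963, 0.2614], 'tcp_rot': [-0.707, 0.7071, 0.0107, -0.0116], 'contact_force': [-0.3024, -0.8027, -2.0657], 'opening': 0.3985}
91.80657387850545
```

View pics/c6.png

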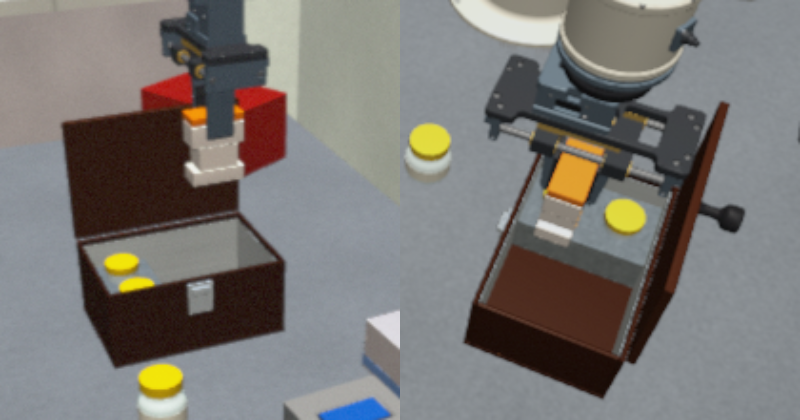

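The logger is over the compartment. Next is the gap between the gripper's left end and the lid.

```bash
python3 - <<'E'
from h import *
p,d,c=load('scene6'); yy,xx=np.mgrid[180:400,380:540]; yy=yy.ravel();xx=xx.ravel()
P=pts(np.stack([xx,yy],1),d[yy,xx],c); q=p[yy,xx].astype(int)
g=(P[:,2]>.29)&(P[:,2]<.45)
for z in np.arange(.29,.45,.02):
    k=g&(abs(P[:,2]-z)<.01); print(round(z,2),k.sum(),np.percentile(P[k],[1,99],axis=0)[:,:2].round(3).tolist())
hsv=cv2.cvtColor(p,cv2.COLOR_RGB2HSV); m=cv2.inRange(hsv,np.array((8,150,120)),np.array((22,255,255))); yy,xx=np.where(m>0); P=pts(np.stack([xx,yy],1),d[yy,xx],c)
k=(abs(P[:,0]-.547)<.06)&(abs(P[:,1]-.196)<.05); print(k.sum(),np.median(P[k],0), P[k].min(0),P[k].max(0))
E
```

```text
0.29 98 [[0.562, 0.168], [0.584, 0.222]]
0.31 681 [[0.514, 0.169], [0.583, 0.222]]
0.33 118 [[0.533, 0.166], [0.568, 0.225]]
0.35 19 [[0.538, 0.167], [0.567, 0.215]]
0.37 453 [[0.516, 0.116], [0.589, 0.276]]
0.39 979 [[0.52, 0.111], [0.588, 0.281]]
0.41 2171 [[0.511, 0.107], [0.587, 0.283]]
0.43 226 [[0.564, 0.146], [0.573, 0.212]]
0.45 2 [[0.55, 0.159], [0.571, 0.17]]
598 [0.55866088 0.19605078 0.31165687] [0.51249856 0.17726802 0.28695022] [0.58424323 0.22278675 0.3905683 ]
```

The gap is about 18 mm. I'll shift 4 mm away from the lid and go down.

Request:
step_arm:
  delta_pos:
    - [0,-0.1,-0.5]
    - [0,0,-1]
    - [0,0,-1]
    - [0,0,-1]
    - [0,0,-0.7]
  rotation:
    - [0,0,0]
    - [0,0,0]
    - [0,0,0]
    - [0,0,0]
    - [0,0,0]
  fingers: [0,0,0,0,0]

```text
clock: 12.35
ee_pos: [0.547, 0.1898, 0.0917]
tcp_rot: [-0.707, 0.707, 0.009, -0.011]
contact_force: [-0.2, 0.9, -3.2]
opening: 0.391
```

Request:
step_arm:
  delta_pos:
    - [0,0,-0.4]
    - [0,0,-0.3]
    - [0,0,-0.2]
    - [0,0,0]
    - [0,0,0]
  rotation:
    - [0,0,0]
    - [0,0,0]
    - [0,0,0]
    - [0,0,0]
    - [0,0,0]
  fingers: [0,0,0,0,0]

```text
clock: 12.85
ee_pos: [0.5485, 0.1913, 0.0587]
tcp_rot: [0.707, -0.707, -0.011, 0.01]
contact_force: [-0.2, 0.0, -1.2]
opening: 0.391
```

Request:
step_arm:
  delta_pos:
    - [0,0,-0.1]
    - [0,0,-0.05]
    - [0,0,0]
  rotation:
    - [0,0,0]
    - [0,0,0]
    - [0,0,0]
  fingers: [0,0,0]

```text
clock: 13.15
ee_pos: [0.5479, 0.1914, 0.052]
tcp_rot: [-0.707, 0.707, 0.011, -0.011]
contact_force: [0.3, 0.9, -2.2]
opening: 0.396
```

Request:
step_arm:
  delta_pos:
    - [0,0,-0.05]
    - [0,0,0]
  rotation:
    - [0,0,0]
    - [0,0,0]
  fingers: [0,0]

```text
clock: 13.35
ee_pos: [0.5479, 0.1913, 0.0499]
tcp_rot: [-0.707, 0.707, 0.011, -0.011]
contact_force: [-0.4, 0.7, -1.8]
opening: 0.391
```

Request:
step_arm:
  delta_pos:
    - [0,0,-0.05]
    - [0,0,0]
  rotation:
    - [0,0,0]
    - [0,0,0]
  fingers: [0,0]

```text
clock: 13.55
ee_pos: [0.5479, 0.1913, 0.0478]
tcp_rot: [-0.707, 0.707, 0.01, -0.011]
contact_force: [0.6, 0.7, -2.2]
opening: 0.394
```

Request:
step_arm:
  delta_pos:
    - [0,0,-0.03]
    - [0,0,0]
  rotation:
    - [0,0,0]
    - [0,0,0]
  fingers: [0,0]

```text
clock: 13.75
ee_pos: [0.5479, 0.1913, 0.0467]
tcp_rot: [-0.707, 0.707, 0.011, -0.011]
contact_force: [-0.7, 0.5, -1.9]
opening: 0.395
```

Request:
step_arm:
  delta_pos:
    - [0,0,-0.03]
    - [0,0,0]
  rotation:
    - [0,0,0]
    - [0,0,0]
  fingers: [0,0]

```text
clock: 13.95
ee_pos: [0.5481, 0.1911, 0.046]
tcp_rot: [-0.707, 0.707, 0.011, -0.011]
contact_force: [-2.3, -3.1, 6.3]
opening: 0.393
```

On the floor. Opening partway, then lifting.

Request:
step_arm:
  delta_pos:
    - [0,0,0.02]
    - [0,0,0]
    - [0,0,0]
    - [0,0,0]
    - [0,0,0]
  rotation:
    - [0,0,0]
    - [0,0,0]
    - [0,0,0]
    - [0,0,0]
    - [0,0,0]
  fingers: [55,55,55,55,55]

```text
clock: 14.45
ee_pos: [0.548, 0.1914, 0.0464]
tcp_rot: [0.707, -0.707, -0.011, 0.011]
contact_force: [-0.4, 0.1, -0.6]
opening: 0.552
```

Request:
step_arm:
  delta_pos:
    - [0,0,0.2]
    - [0,0,0.4]
    - [0,0,0.8]
    - [0,0,1]
    - [0,0,1]
  rotation:
    - [0,0,0]
    - [0,0,0]
    - [0,0,0]
    - [0,0,0]
    - [0,0,0]
  fingers: [55,55,55,55,55]

```text
clock: 14.95
ee_pos: [0.5476, 0.1913, 0.1843]
tcp_rot: [-0.707, 0.707, 0.011, -0.011]
contact_force: [1.2, -0.8, -0.2]
opening: 0.554
```

Request:
step_arm:
  delta_pos:
    - [0,0,1]
    - [0,0,1]
    - [0,0,0.8]
    - [0,0,0.4]
    - [0,0,0]
  rotation:
    - [0,0,0]
    - [0,0,0]
    - [0,0,0]
    - [0,0,0]
    - [0,0,0]
  fingers: [0,0,0,0,0]

```text
clock: 15.45
ee_pos: [0.5489, 0.1916, 0.3135]
tcp_rot: [0.707, -0.707, -0.012, 0.009]
contact_force: [0.1, 0.0, 0.1]
opening: 0.141
```

```bash
python3 - <<'E'
from h import *
st()
snap('scene','scene7');snap('wrist','wrist7')
b=cv2.imread('pics/scene7.png')[180:410,350:560];a=cv2.imread('pics/wrist7.png')
cv2.imwrite('pics/c7.png',np.hstack([cv2.resize(a,(400,300)),cv2.resize(b,(300,300))]))
for f,fi in(('scene7',0),('wrist7',1)):
    p,d,c=load(f); hsv=cv2.cvtColor(p,cv2.COLOR_RGB2HSV); m=cv2.inRange(hsv,np.array((8,150,90)),np.array((22,255,255))); yy,xx=np.where(m>0); P=pts(np.stack([xx,yy],1),d[yy,xx],c,fi)
    k=(abs(P[:,0]-.547)<.06)&(abs(P[:,1]-.196)<.05)&(P[:,2]<.15); print(k.sum(),np.median(P[k],0))
    Q=onplane(np.stack([xx,yy],1)[k],.096,c,fi)[:,:2]; print(cv2.minAreaRect(Q.astype(np.float32)*1000))
E
```

```text
{'clock': 15.45, 'joint_pos': [0.2331, 0.3358, 1.2718, -0.0, 1.5292, -1.3677], 'ee_pos': [0.5489, 0.1916, 0.3135], 'tcp_rot': [0.7074, -0.7067, -0.0123, 0.009], 'contact_force': [0.053, 0.0054, 0.1059], 'opening': 0.1413}
537 [0.55006259 0.19134653 0.09627333]
((555.9863891601562, 192.23760986328125), (85.57723999023438, 40.01686477661133), 2.4264724254608154)
336 [0.55464375 0.19765715 0.09694401]
((548.0035400390625, 202.46517944335938), (69.489990234375, 67.03826904296875), 0.151514932513237)
```

View pics/c7.png

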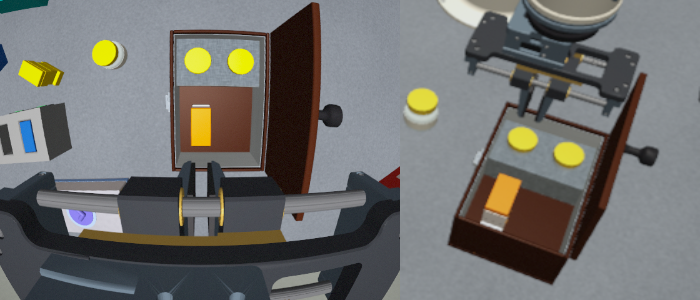

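The logger stands upright (cap at z 0.096) at about (0.549, 0.191), let go. Now I'll go over the lid and behind it, to the side of the knob.

Request:
step_arm:
  delta_pos:
    - [0.2,0.8,0.1]
    - [0,1,0]
    - [0,1,0]
    - [0,0.9,0]
    - [0,0.5,0]
  rotation:
    - [0,0,0]
    - [0,0,0]
    - [0,0,0]
    - [0,0,0]
    - [0,0,0]
  fingers: [0,0,0,0,0]

```text
clock: 16.05
ee_pos: [0.555, 0.3616, 0.3126]
tcp_rot: [-0.707, 0.707, 0.01, -0.012]
contact_force: [-0.1, -0.3, 0.2]
opening: 0.008
```

Request:
step_arm:
  delta_pos:
    - [0,0,0]
    - [0,0,-0.8]
    - [0,0,-0.9]
    - [0,0,-0.85]
    - [0,0,0]
  rotation:
    - [0,0,0]
    - [0,0,0]
    - [0,0,0]
    - [0,0,0]
    - [0,0,0]
  fingers: [0,0,0,0,0]

```text
clock: 16.55
ee_pos: [0.5536, 0.3567, 0.2076]
tcp_rot: [-0.706, 0.709, 0.008, -0.013]
contact_force: [-0.0, -0.1, -0.1]
opening: 0.005
```

Request:
step_arm:
  delta_pos:
    - [0,0,0]
  rotation:
    - [0,0,0]
  fingers: [0]

```text
clock: 16.65
ee_pos: [0.5561, 0.3585, 0.2129]
tcp_rot: [-0.707, 0.707, 0.01, -0.011]
contact_force: [0.3, 0.3, 1.2]
opening: 0.004
```

```bash
python3 - <<'E'
from h import *
st()
snap('scene','scene8')
b=cv2.imread('pics/scene8.png')[150:410,370:600]
cv2.imwrite('pics/c8.png',cv2.resize(b,(500,565)))
E
```

```text
{'clock': 16.65, 'joint_pos': [0.4825, 0.5302, 1.2184, -0.0002, 1.394, -1.1176], 'ee_pos': [0.5561, 0.3585, 0.2129], 'tcp_rot': [-0.7068, 0.7072, 0.0101, -0.0106], 'contact_force': [0.299, 0.25, 1.2313], 'opening': 0.0039}
```

View pics/c8.png

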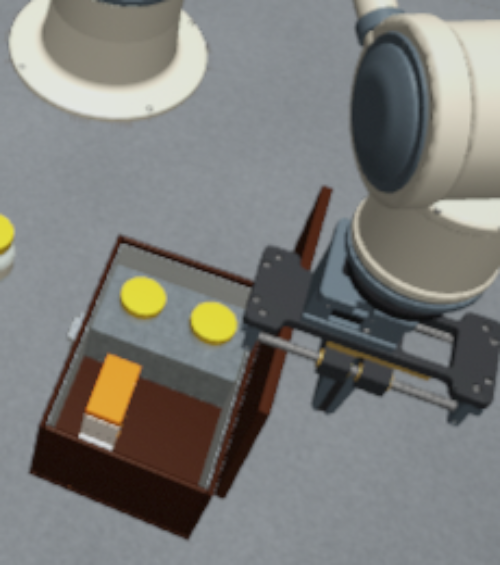

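Request:
step_arm:
  delta_pos:
    - [0,-0.5,0]
    - [0,-0.5,0]
    - [0,-0.3,0]
    - [0,-0.3,-0.03]
    - [0,0,0]
  rotation:
    - [0,0,0]
    - [0,0,0]
    - [0,0,0]
    - [0,0,0]
    - [0,0,0]
  fingers: [0,0,0,0,0]

```text
clock: 17.2
ee_pos: [0.5561, 0.2935, 0.2116]
tcp_rot: [-0.707, 0.707, 0.01, -0.01]
contact_force: [0.1, 0.1, -0.8]
opening: 0.009
```

```bash
python3 - <<'E'
from h import *
st()
snap('side','side9')
b=cv2.imread('pics/side9.png')[20:260,190:430]
cv2.imwrite('pics/c9.png',cv2.resize(b,(560,560)))
E
```

```text
{'clock': 17.2, 'joint_pos': [0.391, 0.4822, 1.3093, -0.0004, 1.35, -1.2082], 'ee_pos': [0.5561, 0.2935, 0.2116], 'tcp_rot': [-0.7069, 0.7072, 0.0101, -0.01], 'contact_force': [0.1201, 0.0871, -0.7706], 'opening': 0.0095}
```

View pics/c9.png

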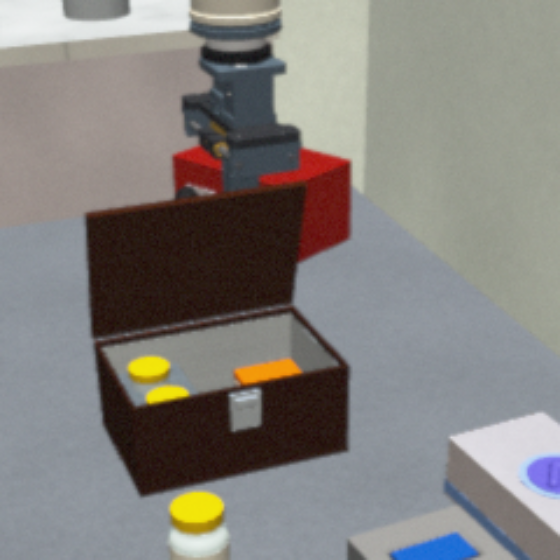

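The lid is tilting over. Following it along the arc.

Request:
step_arm:
  delta_pos:
    - [0,-0.35,-0.1]
    - [0,-0.35,-0.1]
    - [0,-0.35,-0.2]
    - [0,-0.34,-0.25]
    - [0,0,0]
  rotation:
    - [0,0,0]
    - [0,0,0]
    - [0,0,0]
    - [0,0,0]
    - [0,0,0]
  fingers: [0,0,0,0,0]

```text
clock: 17.75
ee_pos: [0.5549, 0.2374, 0.1833]
tcp_rot: [-0.706, 0.708, 0.009, -0.011]
contact_force: [-0.2, -0.6, -0.4]
opening: 0.004
```

Request:
step_arm:
  delta_pos:
    - [0,-0.3,-0.3]
    - [0,-0.25,-0.3]
    - [0,-0.2,-0.35]
    - [0,-0.15,-0.35]
    - [0,0,0]
  rotation:
    - [0,0,0]
    - [0,0,0]
    - [0,0,0]
    - [0,0,0]
    - [0,0,0]
  fingers: [0,0,0,0,0]

```text
clock: 18.25
ee_pos: [0.5548, 0.2029, 0.1315]
tcp_rot: [-0.707, 0.707, 0.009, -0.012]
contact_force: [0.1, -0.4, 0.9]
opening: 0.002
```

```bash
python3 - <<'E'
from h import *
st()
snap('side','side10')
b=cv2.imread('pics/side10.png')[20:260,190:430]
cv2.imwrite('pics/c10.png',cv2.resize(b,(560,560)))
E
```

```text
{'clock': 18.25, 'joint_pos': [0.2496, 0.5113, 1.5016, -0.0002, 1.1323, -1.3504], 'ee_pos': [0.5548, 0.2029, 0.1315], 'tcp_rot': [-0.7067, 0.7074, 0.0091, -0.0116], 'contact_force': [0.0872, -0.428, 0.8859], 'opening': 0.0019}
```

View pics/c10.png

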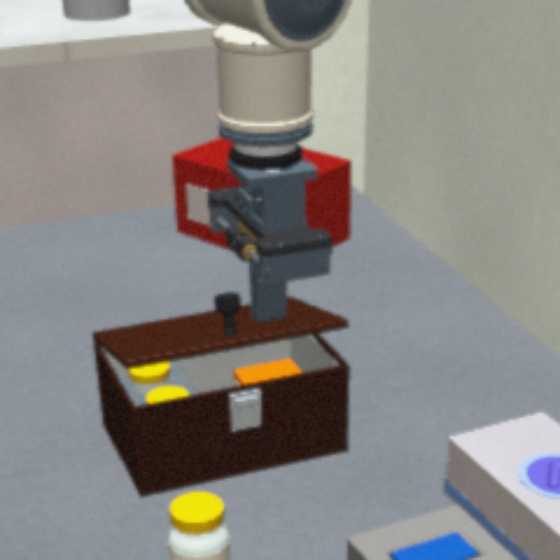

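Nearly shut. Pressing down the rest of the way.

Request:
step_arm:
  delta_pos:
    - [0,-0.05,-0.2]
    - [0,-0.05,-0.2]
    - [0,0,-0.15]
    - [0,0,0]
  rotation:
    - [0,0,0]
    - [0,0,0]
    - [0,0,0]
    - [0,0,0]
  fingers: [0,0,0,0]

```text
clock: 18.7
ee_pos: [0.5554, 0.1997, 0.1103]
tcp_rot: [-0.707, 0.707, 0.01, -0.011]
contact_force: [0.7, 0.4, 0.3]
opening: 0.003
```

Request:
step_arm:
  delta_pos:
    - [0,0,-0.1]
    - [0,0,-0.05]
    - [0,0,0]
  rotation:
    - [0,0,0]
    - [0,0,0]
    - [0,0,0]
  fingers: [0,0,0]

```text
clock: 19.0
ee_pos: [0.5559, 0.1998, 0.105]
tcp_rot: [-0.707, 0.707, 0.011, -0.011]
contact_force: [0.3, -0.6, -0.5]
opening: 0.005
```

Request:
step_arm:
  delta_pos:
    - [0,0,-0.05]
    - [0,0,-0.05]
    - [0,0,0]
  rotation:
    - [0,0,0]
    - [0,0,0]
    - [0,0,0]
  fingers: [0,0,0]

```text
clock: 19.3
ee_pos: [0.5559, 0.1997, 0.101]
tcp_rot: [0.707, -0.707, -0.011, 0.011]
contact_force: [-0.3, 0.3, -1.5]
opening: 0.007
```

Request:
step_arm:
  delta_pos:
    - [0,0,-0.03]
    - [0,0,0]
  rotation:
    - [0,0,0]
    - [0,0,0]
  fingers: [0,0]

```text
clock: 19.5
ee_pos: [0.556, 0.1998, 0.1008]
tcp_rot: [0.707, -0.707, -0.011, 0.01]
contact_force: [-4.7, -2.0, 13.8]
opening: 0.005
```

Firm stop at 13.8 N, so the lid is seated. Retreating and checking.

Request:
step_arm:
  delta_pos:
    - [0,0,0.3]
    - [0,0,0.6]
    - [0,0,0.9]
    - [0,0,1]
    - [0,0,1]
  rotation:
    - [0,0,0]
    - [0,0,0]
    - [0,0,0]
    - [0,0,0]
    - [0,0,0]
  fingers: [0,0,0,0,0]

```text
clock: 20.0
ee_pos: [0.5556, 0.1997, 0.2541]
tcp_rot: [0.707, -0.707, -0.011, 0.011]
contact_force: [0.4, 0.8, 0.5]
opening: 0.007
```

Request:
step_arm:
  delta_pos:
    - [0,0,1]
    - [-0.5,0,0.5]
    - [-0.5,0,0]
    - [0,0,0]
    - [0,0,0]
  rotation:
    - [0,0,0]
    - [0,0,0]
    - [0,0,0]
    - [0,0,0]
    - [0,0,0]
  fingers: [0,0,0,0,0]

```text
clock: 20.5
ee_pos: [0.516, 0.1998, 0.3125]
tcp_rot: [0.707, -0.707, -0.011, 0.01]
contact_force: [1.5, -0.2, -0.2]
opening: 0.002
```

```bash
python3 - <<'E'
from h import *
st()
for f,n in(('side11','side'),('scene11','scene')):
    p,d,c=snap(n,f)
    yy,xx=np.mgrid[0:480,0:640]; yy=yy.ravel();xx=xx.ravel(); P=pts(np.stack([xx,yy],1),d[yy,xx],c)
    k=(P[:,0]>.39)&(P[:,0]<.61)&(P[:,1]>.145)&(P[:,1]<.295)&(P[:,2]>.1)&(P[:,2]<.145)
    A=np.c_[P[k,:2],np.ones(k.sum())]; z=P[k,2]; m=np.ones(len(z),bool)
    for _ in range(6):
        s=np.linalg.lstsq(A[m],z[m],rcond=None)[0]; m=abs(z-A@s)<.004
    print(f,k.sum(),m.sum(),'slope x,y',s[:2].round(4),'z centre',round(float(np.dot(s,[.5,.22,1])),4))
    hsv=cv2.cvtColor(p,cv2.COLOR_RGB2HSV); b=cv2.inRange(hsv,np.array((100,150,90)),np.array((118,255,255))).ravel()>0
    kb=b&(abs(P[:,0]-.57)<.05)&(abs(P[:,1]+.19)<.05); print('blue z',np.median(P[kb],0))
a=cv2.imread('pics/side11.png');b=cv2.imread('pics/scene11.png')
cv2.imwrite('pics/c11.png',np.hstack([cv2.resize(a,(400,300)),cv2.resize(b,(400,300))]))
E
```

```text
{'clock': 20.5, 'joint_pos': [0.2615, 0.2944, 1.3362, -0.0, 1.5104, -1.3395], 'ee_pos': [0.516, 0.1998, 0.3125], 'tcp_rot': [0.7071, -0.707, -0.0109, 0.0105], 'contact_force': [1.5234, -0.1806, -0.1944], 'opening': 0.0022}
side11 2087 2051 slope x,y [-0.0009  0.0002] z centre 0.1231
blue z [ 0.56787062 -0.1919143   0.10274638]
scene11 6077 5934 slope x,y [-0.0009  0.0006] z centre 0.1231
blue z [ 0.57270886 -0.18765593  0.10277813]
```

View pics/c11.png

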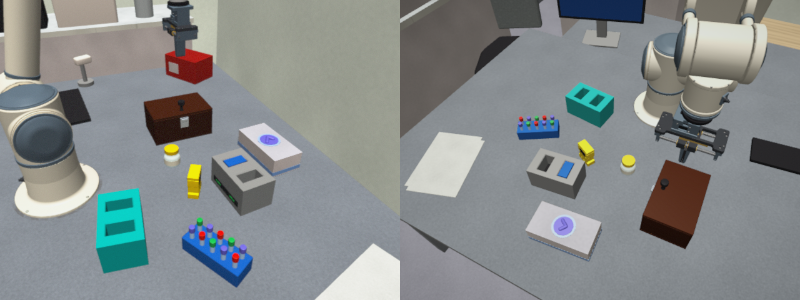

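The lid is flat to within 0.001 rad, blue is flush, the bystanders haven't moved, and the arm is clear. Handing in.

```bash
python3 -c "
from cell import manip
print(manip.finish_job())"
```

```text
the job is handed in; nothing more can be done
None
```

I completed the job and handed it in at about 20.5 s of the 58 s allowed; no verdict was reported.

**What I did:** I pressed the orange-topped logger to its stop, and it sprang up 34 mm. I lifted it out, set it on the compartment floor and let go. Then I pushed the lid shut and moved the arm clear.

**Last checks:**
- **Logger:** after letting go, its cap top was at z 0.096 m, as expected for standing upright on the floor. It stood at about (0.549, 0.191), roughly 30 mm from the compartment centre. With the lid shut I could not look at it again.
- **Lid:** it met a firm stop at 13.8 N, and its tilt measures under 0.001 rad in both views.
- **Blue-topped logger:** still flush with the dock top, at z 0.103 m.
- **Glove box, specimen jar and tube rack:** they look unmoved in the final pictures. I compared these by eye and did not measure them.

**What disagreed:**
- **Fingertip height:** the fingertips sat about 22 mm higher than the reported TCP height, both shut and half open. I corrected the heights of the grasp, the set-down and the lid push for this.
- **Press force:** it peaked at about 30 N at the stop, above the suggested 12 to 15 N, though below the 40 N limit.

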